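Free a stuck chopper blade and stow it under the cantilever tray

TASK

First swing the green tray of the beige box up and over to its open stop. Then free the orange blade hub stuck on the chopper's spindle: while it is still on, twist it well to one side and all the way back again, easing it upward as you twist (a straight pull draws the spindle up out of the motor, which must not happen). Stand the hub upright on the floor of the box's compartment, let go of it, swing the tray back down until it is fully shut, and leave the other kitchen things where they are.

Things in the scene. Friction and masses are not known exactly. Their poses are not given: they have to be found in the camera images.
- hub: Orange plastic blade hub, 96 mm tall, 0.12 kg, loose, stuck on the spindle. Origin: centre of its underside; z up its axis. Column 44 mm across up to 52 mm, with a 24 mm bore from below, 46 mm deep. Two steel blades reach 55 mm from the axis: to hub +x (12 mm up), to -x (32 mm up). At the start its x lies within 0.08 rad of the chopper's x.
- hub_grip (a point): Point on the hub's axis 79 mm above its underside, in the flat grip wing that stands from 52 to 96 mm height: 50 mm long (hub x, white mark on top at its +x end), 20 mm thick (hub y). Take the wing from above across its two flat faces, fingertips not below 54 mm height.
- chopper: White motor base of a mini chopper, fixed, 132 mm across below, 75 mm high, flat top 90 mm across on which the hub rests at the start. Origin: centre of its underside, z up. A steel spindle 18 mm thick stands 40 mm up from its top, inside the hub's bore; it does not turn.
- spindle_pads (a point): Point on the spindle's axis, 20 mm above the base's top, where four sprung pads grip the bore (radius 12 mm) with about 27 N of sliding friction, acting against the direction of sliding. Raised 20 mm the hub is free of them, 40 mm clear of the spindle. Turning while rising, at most 4.5 mm per rad, leaves about 10 N along the axis or less; turning takes 0.35 N m.
- spindle (a joint): How far the spindle has been drawn up out of the motor, m: 0 at rest. A spring holds it down: 4 N starts it, then 2 N per mm (4 mm at 12 N, stop at 15 mm). A pull with no twist on the stuck hub draws it 5 mm or more; it must stay under 4 mm.
- case: Beige open storage box, fixed, 160 x 160 mm outside and 108 mm high, walls and floor 5 mm. Origin: centre of its underside, z up. Its tray swings towards the box's +x, which faces away from the robot.
- compartment (a point): Centre of the compartment's inner floor, 5 mm above the table; the compartment is 150 x 150 mm and 103 mm deep, under the tray.
- tray_arm (a joint): Swing of the tray's two pairs of arms, rad: 0 shut, 1.745 at the open stop. Arms 105 mm long about axes along box y, leaning 50 degrees to box -x when shut, 50 to +x when open. The tray keeps level: at swing q it has moved along box x by 0.105*(sin(q-0.8727)+0.766) m and up by 0.105*(cos(q-0.8727)-0.6428) m (161 mm along when open, 37 mm up half way).
- tray_handle (a point): Middle of the green tray's yellow bar handle, moving with it: bar 100 mm long (box y), 12 mm thick (box x), 22 mm high, this point at mid-height, 166 mm above the table when shut. Take it from above across the 12 mm; free air 40 mm under this point.
- tray: Green tray, 156 mm (box x) by 160 mm, 32 mm deep, level. Origin: centre of its underside, 55 mm below the handle point; 111 mm above the table when shut, 3 mm above the box's rim. It weighs about 3 N with its arms and sinks by itself to the nearer stop, open or shut; light friction and damping.
- bowl: Bystander: blue ceramic noodle bowl, 156 mm across, 65 mm high; origin at the centre of its underside.
- jar: Bystander: amber glass jar with red cap, 60 mm across, 95 mm high; origin at the centre of its underside.
- ladle: Bystander: steel ladle lying along its x, about 240 mm long, cup 80 mm across and 28 mm high at +x; origin on the table, mid-handle.
- paddle: Bystander: bamboo rice paddle lying along its x, 190 mm long, about 10 mm thick; origin on the table where handle and blade meet.
- chopper_bowl: Bystander: clear plastic chopper bowl, 120 mm across, 95 mm high, one white handle reaching 88 mm from its axis at its +y; origin at the centre of its underside.
Mind the look-alikes: they are no part of the job. Leave any blue look-alike of the chopper alone.

How it is judged:
By the outcome, as a careful person would: the job done as asked, in the order asked, and still so for the second after the job is handed in, with the robot touching nothing.
It also fails if it takes over 72 s, if anything falls off the work surface, if the arm or the gripper's body presses on something with over 40 N, if the wrist force passes 120 N, or if a joint passes its speed limit or range.

ROBOT

A 6-joint arm with a two-finger parallel gripper is mounted at the origin on the work surface. World frame = base frame: x ahead of the robot, y to its left, z up, the work surface at z = 0. Lengths are in mm, angles in rad, forces in N, time in s.
With the tool pointing down it reaches from about 275 to 750 mm from the base axis. Payload 10.2 kg.
Tool frame: the origin (TCP) lies at the centre of the arm's flange, where the gripper is bolted on; the fingertips stand ctrl.tip_reach ahead of it and the grasp point (between the pads) lies 155 mm ahead of it (ctrl.tip_reach is the distance from the TCP to the fingertips, in mm); z points along the fingers, y is the direction in which the jaws open and shut (so a half turn about z gives the same grasp; the last joint's range is limited). The gripper opens to 85 mm and grips with 20 to 120 N. Pads are 22 mm wide; open, the fingers measure 114 mm over their backs; the gripper's body (76 mm by 85 mm) begins 54 mm behind the grasp point. The pads swing forward as they close: fully open they stand 13 mm farther back than shut.
Start: joints at [-1.449, 0.313, 1.498, -0, 1.331, -0.223], TCP at [177.442, -494.112, 404.694] pointing down, gripper open.
Joint ranges: [-2.94, 2.94], [-0.97, 2.17], [0.19, 2.56], [-1.23, 4.37], [0.02, 3.11], [-2.88, 2.88]. Speed limits (rad/s): [2.39, 2.39, 3.01, 3.14, 3.14, 3.14].

INTERFACE

Orientations are given as a unit quaternion [w, x, y, z].
In Python, from rig import ctrl, viewer gives the robot as it stands.
- The arm moves only by the tool drive_tool, never from a script. Its argument "rows" is a list that holds one entry, the list of rows, each a list of 6 numbers: the shift along the world's x, y, z normalised to -1 to 1, where 1 is 0.1 m, then the turn, a rotation vector about the world's x, y, z normalised to -1 to 1, where 1 is 90 degrees. A call has 1 to 10 rows; each row is the pose to reach, as a shift and turn from the pose measured when the call began; what a row does not reach only later rows make up. A row lasts 1/8 s, in which the tool goes at most 62.5 mm and 10.7 degrees, less where a joint would pass 70% of its speed; a pose out of reach is approached as far as the arm can. A call with a number of a shift or a turn outside -1 to 1 is refused whole. A call with a gripper value outside its range is refused whole. "fingers" is the opening, from -1 (shut) to 1 (fully open), set as the call begins (left out, the last holds). The fingers move at their own pace and stop on an object; "force" is the grip in N (left out, the last holds). Time passes only in rows, so rows that repeat a pose let the fingers close. It gives the time, the measured TCP pose, the force and the opening at its end, in the units of the state.
- ctrl.sense(): the state, without advancing time (a new reading comes with each control period).
- viewer.capture(name): name is "scene" or "top" or "wrist"; returns the picture (480x640x3 uint8, red, green, blue); there is no depth.
- viewer.calibration(name): a dict with "mtx" (3x3 intrinsics, pixels), "extrinsics" (4x4, takes a point from camera to world coordinates). Camera axes: x right, y up, looking along -z (the intrinsics and any distortion apply to the point x, -y, -z); pixel columns grow to the right and rows downward; lengths in mm; the calibration is good to about 2 mm. A picture is of the moment at which its call begins: read the wrist's pose just before it. calibration takes no time and is no camera call; for the wrist camera it gives the pose at the moment of the call.
- ctrl.finish_job(): hands the job in, once; it reports no verdict.
The state is a dict: "time_s": time; "joints": joint angles; "dq": joint speeds; "tau": joint torques, N m; "eef_pos": TCP position; "ee_rot": TCP orientation; "force": force on the tool from outside, world axes, zero at the start; "wrist_torque": the same for the moment, N m; "grip_width": opening from 0.0 (shut) to 1.0 (fully open).
Only numpy, scipy, OpenCV 4.12 (cv2) and the standard library are available. Lean on these libraries where they do the work, as an engineer would, in place of code of your own. Each camera call takes 0.05 s, during which the arm holds its last target.

## Working session

There is one attempt and no reset: what is moved stays moved. The work goes in short steps, Python scripts to look and compute and a tool call to move; the robot and the scene stay as the last step left them, time stands still between calls to the robot, and variables do not carry over. Pictures are saved under pics/ and viewed, and the job is handed in when it is done.

Besides the shell and the picture viewer there is one more tool, called after ">>>" in YAML: its name, and indented under it one key for each argument. drive_tool: Moves the arm, as the interface text tells. Scaled input: -1 to 1 covers 0.1 m each way for a shift and 90 degrees each way for a turn. Its arguments: {"type":"object","properties":{"rows":{"type":"array","items":{"type":"array","items":{"type":"array","items":{"type":"number"}}}},"fingers":{"type":"number"},"force":{"type":"number"}},"required":["rows"]}

```bash
ls; mkdir -p pics; python3 - <<'E'
from rig import ctrl, viewer
import cv2
print(ctrl.sense(), ctrl.tip_reach)
for n in ("scene","top","wrist"):
    c=viewer.calibration(n); print(n,c)
    cv2.imwrite(f"pics/{n}0.png",viewer.capture(n)[:,:,::-1])
E
```

```text
pics
{'time_s': 0.0, 'joints': array([-1.44940067e+00,  3.13427312e-01,  1.49844444e+00,  3.78580779e-05,
        1.33102723e+00, -2.23377644e-01]), 'dq': array([ 4.85826821e-04,  1.98117330e-03,  7.17901223e-04, -3.61167465e-04,
        1.55088167e-05,  1.78873280e-04]), 'tau': array([-7.85480861e-04, -4.12263572e+01, -2.59744263e+01, -2.81433831e-04,
        4.12336944e-03,  2.14208725e-06]), 'eef_pos': array([ 177.43808535, -494.05749983,  404.14377844]), 'ee_rot': array([-6.51375648e-04,  9.85178744e-01,  1.71529636e-01,  5.16516261e-05]), 'force': array([0.88076624, 0.41554896, 0.01482038]), 'wrist_torque': array([-0.07923427,  0.04391082,  0.00328066]), 'grip_width': 1.0008207334726709} 173.4
scene {'mtx': array([[618.55438795,   0.        , 317.06956795],
       [  0.        , 618.55438795, 231.4014449 ],
       [  0.        ,   0.        ,   1.        ]]), 'extrinsics': array([[-6.98784810e-01, -4.02139510e-01,  5.91594121e-01,
         1.36034273e+03],
       [ 7.15005303e-01, -3.67668012e-01,  5.94632365e-01,
         9.28832843e+02],
       [-2.16149337e-02,  8.38512998e-0
[... 480 characters left out ...]
0],
       [-1.53841081e-02,  6.52836463e-02,  9.97748152e-01,
         1.27028242e+03],
       [ 0.00000000e+00,  0.00000000e+00,  0.00000000e+00,
         1.00000000e+00]])}
wrist {'mtx': array([[364.3597318 ,   0.        , 318.39094014],
       [  0.        , 364.3597318 , 246.68675572],
       [  0.        ,   0.        ,   1.        ]]), 'extrinsics': array([[ 3.37843210e-01,  8.98136201e-01,  2.81448626e-01,
         2.49063611e+02],
       [-9.41202387e-01,  3.22442260e-01,  1.00841739e-01,
        -4.67428279e+02],
       [-1.81314421e-04, -2.98968816e-01,  9.54262864e-01,
         3.73942402e+02],
       [ 0.00000000e+00,  0.00000000e+00,  0.00000000e+00,
         1.00000000e+00]])}
```

View pics/scene0.png

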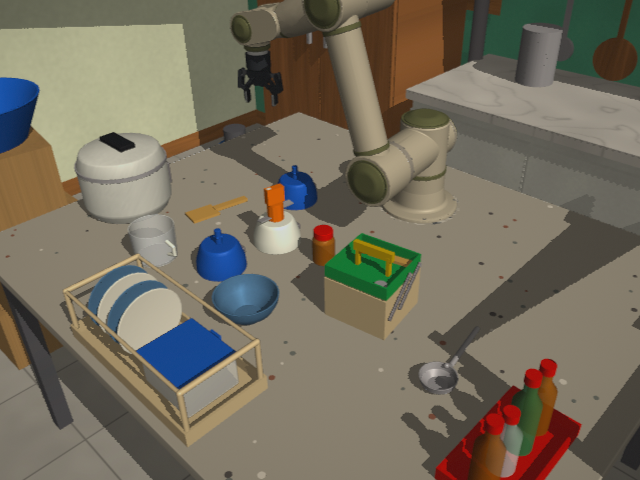

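View pics/top0.png

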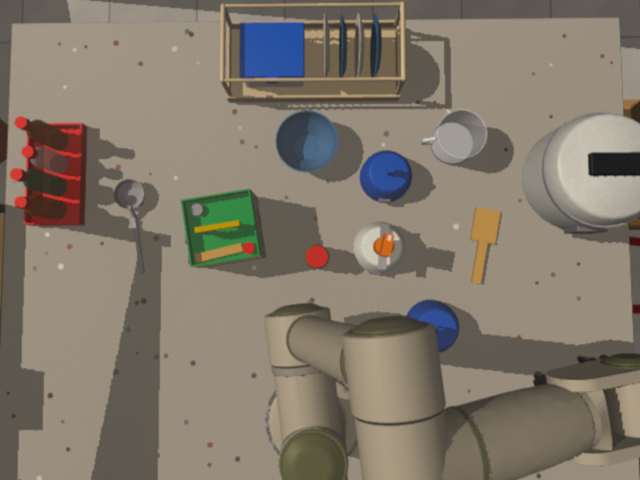

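View pics/wrist0.png

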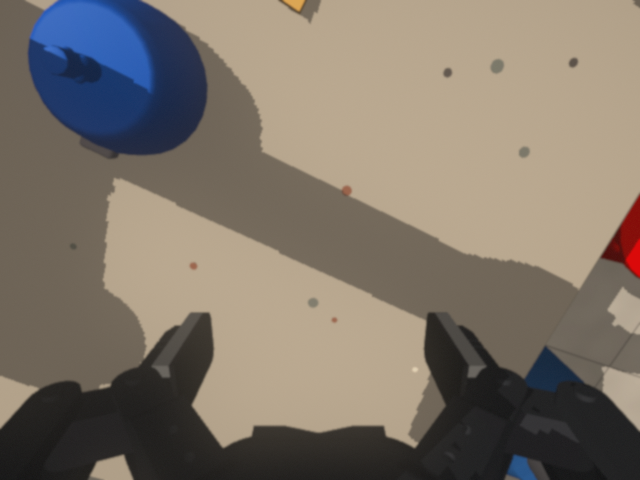

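Candidates: handle = yellow bar at top (217,226) / scene (375,255) (orange stick at (225,251) is tray contents). Hub = orange on white base at top (384,245) / scene (275,205). Blue look-alikes are at top (385,177) and (432,326). Measuring now.

```bash
cat > h.py <<'E'
import numpy as np, cv2
def ray(c,uv):
    K=c["mtx"];E=c["extrinsics"]
    d=np.array([(uv[0]-K[0,2])/K[0,0],-(uv[1]-K[1,2])/K[1,1],-1.0])
    return E[:3,3],E[:3,:3]@d
def onz(c,uv,z):
    o,d=ray(c,uv); return o+d*(z-o[2])/d[2]
def tri(c1,u1,c2,u2):
    o1,d1=ray(c1,u1);o2,d2=ray(c2,u2)
    A=np.stack([d1,-d2],1);s=np.linalg.lstsq(A,o2-o1,rcond=None)[0]
    a=o1+d1*s[0];b=o2+d2*s[1];return (a+b)/2,np.linalg.norm(a-b)
def proj(c,p):
    E=c["extrinsics"];q=E[:3,:3].T@(np.asarray(p,float)-E[:3,3]);K=c["mtx"]
    return np.array([K[0,0]*q[0]/-q[2]+K[0,2],K[1,1]*-q[1]/-q[2]+K[1,2]])
def blobs(img,lo,hi,box=None,amin=20):
    hsv=cv2.cvtColor(img,cv2.COLOR_RGB2HSV);m=cv2.inRange(hsv,np.array(lo),np.array(hi))
    if box:
        k=np.zeros_like(m);x0,y0,x1,y1=box;k[y0:y1,x0:x1]=1;m*=k
    n,l,s,c=cv2.connectedComponentsWithStats(m)
    out=[]
    for i in range(1,n):
        if s[i,4]>=amin:
            ys,xs=np.nonzero(l==i);out.append((s[i,4],c[i],cv2.minAreaRect(np.stack([xs,ys],1).astype(np.float32)),np.stack([xs,ys],1)))
    return sorted(out,key=lambda t:-t[0])
E
python3 - <<'E'
from rig import viewer
from h import *
np.set_printoptions(precision=1,suppress=True)
c=viewer.calibration("top");s=viewer.calibration("scene")
im=cv2.imread("pics/top0.png")[:,:,::-1].copy();sc=cv2.imread("pics/scene0.png")[:,:,::-1].copy()
for nm,lo,hi,bx,z in [("yellow",(22,150,120),(34,255,255),(180,185,265,270),177),("green",(50,100,50),(85,255,255),(170,180,270,275),143),("orange",(5,180,100),(16,255,255),(350,215,410,275),171),("red cap",(0,180,100),(3,255,255),(300,240,335,275),95),("bowl blue",(95,80,50),(112,220,255),(265,100,345,180),65)]:
    for a,ct,r,p in blobs(im,lo,hi,bx)[:2]:
        b=cv2.boxPoints(r); print(nm,a,ct,r, onz(c,ct,z), [onz(c,q,z)[:2] for q in b])
for nm,lo,hi,bx in [("yellow",(22,150,120),(34,255,255),(320,225,430,300)),("orange",(5,180,100),(16,255,255),(255,175,300,230))]:
    for a,ct,r,p in blobs(sc,lo,hi,bx)[:2]: print(nm,a,ct,r)
t=cv2.resize(im[180:280,170:420],None,fx=3.2,fy=3.2,interpolation=cv2.INTER_CUBIC)
cv2.imwrite("pics/crop_t.png",t[:,:,::-1])
t=cv2.resize(sc[165:345,220:440],None,fx=3.3,fy=3.3,interpolation=cv2.INTER_CUBIC)
cv2.imwrite("pics/crop_s.png",t[:,:,::-1])
E
```

```text
yellow 265 [216.4 226.2] ((216.53121948242188, 226.1950225830078), (5.924644470214844, 45.38277816772461), 80.90972137451172) [474.  212.6 177. ] [array([472.9, 263. ]), array([488.3, 163.9]), array([475.4, 161.8]), array([459.9, 260.8])]
green 3280 [222.7 224.8] ((220.06216430664062, 227.72705078125), (68.10366821289062, 70.80702209472656), 81.02737426757812) [479.8 205.1 143. ] [array([538. , 304.1]), array([562.6, 144. ]), array([409.1, 119.2]), array([384.6, 277.7])]
orange 278 [383.5 245.9] ((384.1000061035156, 244.30001831054688), (18.335756301879883, 21.0190372467041), 26.56505012512207) [ 429.6 -155.6  171. ] [array([ 421.6, -128.4]), array([ 463. , -149.5]), array([ 444.7, -185.4]), array([ 403.4, -164.2])]
red cap 347 [316.9 256.2] ((317.0, 256.0), (20.0, 20.0), 90.0) [408.6  -8.9  95. ] [array([432.8,  14.5]), array([432.6, -32.7]), array([385.6, -32.5]), array([385.7,  14.6])]
bowl blue 1541 [318.5 143.5] ((319.70947265625, 144.40615844726562), (33.84403991699219, 59.44217300415039), 14.534453392028809) [685.  -13.9  65. ] [array([622.4,  41.8]), array([765.4,   4.9]), array([743.6, -75.5]), array([601. , -38.1])]
yellow 573 [373.9 253.3] ((372.0, 257.0), (45.585655212402344, 23.998088836669922), 20.376436233520508)
orange 559 [275.1 202.1] ((273.5, 202.5), (37.0, 19.0), 90.0)
```

View pics/crop_t.png

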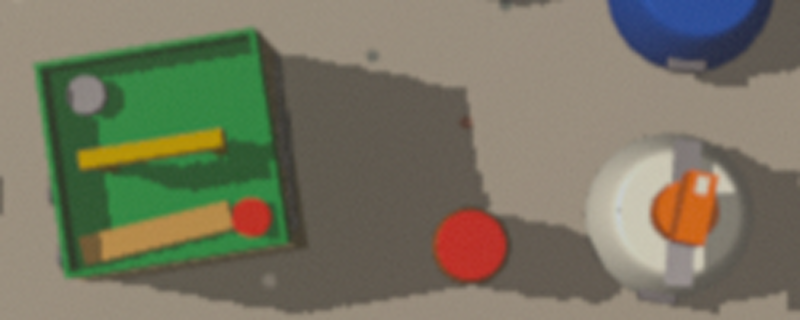

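View pics/crop_s.png

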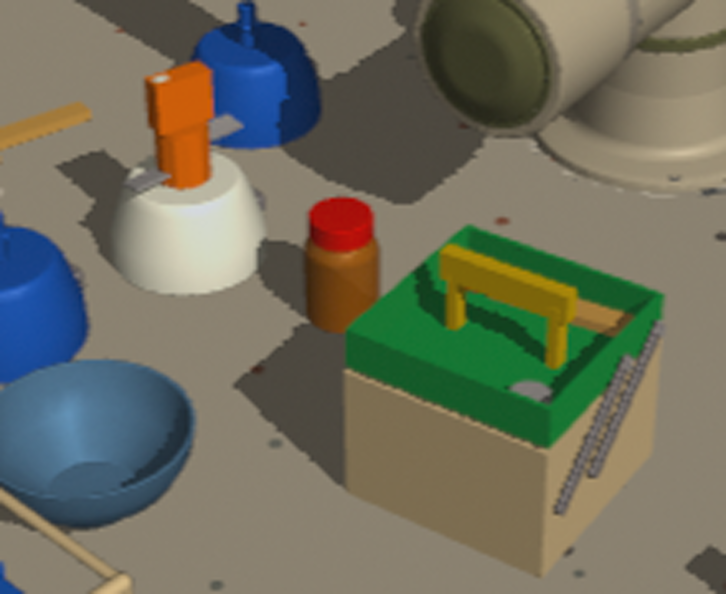

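>>> drive_tool:
  rows:
    - [[0.32,0.42,0,0,0,-0.1],[0.64,0.85,0,0,0,-0.2],[0.7,0.95,0,0,0,-0.2]]

```text
time_s: 0.52
eef_pos: [248.7, -397.1, 404.4]
ee_rot: [-0.001, 1.0, 0.016, 0.0]
force: [-0.7, -0.1, 0.5]
grip_width: 1.004
```

>>> drive_tool:
  rows:
    - [[0.35,0.45,0,0,0,-0.03],[0.7,0.9,0,0,0,-0.07],[0.75,0.98,0,0,0,-0.1]]

```text
time_s: 0.9
eef_pos: [324.8, -297.4, 404.4]
ee_rot: [-0.001, 0.998, -0.061, 0.0]
force: [-0.2, -0.5, -0.9]
grip_width: 1.001
```

>>> drive_tool:
  rows:
    - [[0.4,0.45,0,0,0,0],[0.8,0.9,0,0,0,0],[0.95,0.98,0,0,0,0],[0.95,0.98,0,0,0,0]]

```text
time_s: 1.4
eef_pos: [420.2, -199.7, 404.1]
ee_rot: [-0.001, 0.998, -0.06, 0.0]
force: [0.4, 0.1, -0.3]
grip_width: 0.997
```

>>> drive_tool:
  rows:
    - [[0.1,0.4,-0.05,0,0,0],[0.1,0.45,-0.05,0,0,0],[0.1,0.45,-0.05,0,0,0]]

```text
time_s: 1.78
eef_pos: [429.7, -155.7, 399.3]
ee_rot: [-0.0, 0.998, -0.061, 0.0]
force: [0.4, 0.5, 0.6]
grip_width: 0.999
```

```bash
python3 - <<'E'
from rig import ctrl, viewer
from h import *
import pickle
s=ctrl.sense();c=viewer.calibration("wrist")
im=viewer.capture("wrist");cv2.imwrite("pics/w1.png",im[:,:,::-1]);pickle.dump(c,open("w1.pkl","wb"))
print(s["eef_pos"],s["ee_rot"],s["joints"])
E
```

```text
[ 429.74140886 -155.72086831  399.28257462] [-3.68458927e-04  9.98163368e-01 -6.05784548e-02  7.29537096e-05] [-6.05040590e-01  1.67243557e-01  1.69857787e+00  7.37767709e-04
  1.27602816e+00  1.08677245e+00]
```

View pics/w1.png

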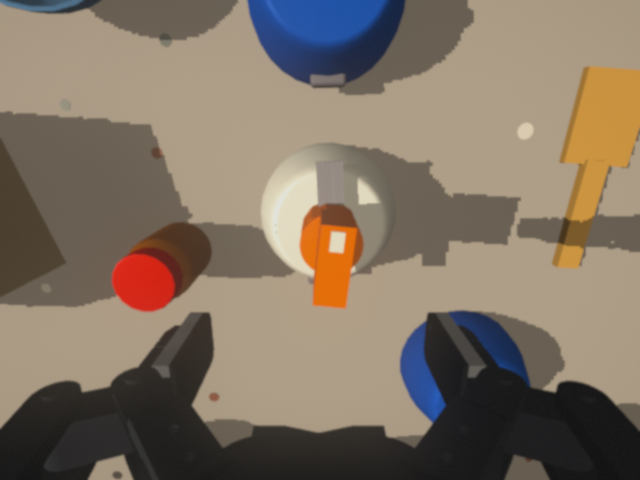

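The wrist view shows the wing top (white mark at (337,242)), the column, and the +x blade pointing away on the white base. This is the right hub, and the blue look-alikes stay apart.

```bash
python3 - <<'E'
from rig import viewer
from h import *
import pickle
np.set_printoptions(precision=1,suppress=True)
c=pickle.load(open("w1.pkl","rb"))
im=cv2.imread("pics/w1.png")[:,:,::-1].copy()
for p in [(319,225),(357,227),(347,307),(313,305),(337,242)]: print(p,onz(c,p,171))
hsv=cv2.cvtColor(im,cv2.COLOR_RGB2HSV)
m=cv2.inRange(hsv,np.array((5,150,225)),np.array((18,255,255)))
for a,ct,r,p in blobs(im,(5,150,225),(18,255,255),(280,190,380,330)): 
    b=[onz(c,q,171)[:2] for q in cv2.boxPoints(r)];print(a,ct,r,b,np.mean(b,0),[np.linalg.norm(b[i]-b[i-1]) for i in range(4)])
    e=b[0]-b[1]; f=b[2]-b[1]; 
    for v in (e,f): print(np.arctan2(v[1],v[0]))
# base rim circle: flat top z=75 ellipse
cv2.imwrite("pics/w1c.png",cv2.resize(im[130:320,250:410],None,fx=3.1,fy=3.1,interpolation=cv2.INTER_NEAREST)[:,:,::-1])
E
```

```text
(319, 225) [ 456.4 -158.6  171. ]
(357, 227) [ 452.6 -179.6  171. ]
(347, 307) [ 404.  -169.2  171. ]
(313, 305) [ 407.8 -149.   171. ]
(337, 242) [ 445.3 -167.5  171. ]
2114 [333.1 270.3] ((333.9329528808594, 266.6036376953125), (32.46687316894531, 78.0750961303711), 6.34019136428833) [array([ 408.7, -149.5]), array([ 455.6, -160.2]), array([ 451.3, -178. ]), array([ 404. , -168.4])] [ 429.9 -164. ] [np.float64(19.517691502047462), np.float64(48.09414087307321), np.float64(18.233402270303262), np.float64(48.280013257192216)]
2.9157218371029416
-1.8060666373613214
552 [309.1 243. ] ((307.73291015625, 242.7876739501953), (15.336320877075195, 49.254188537597656), 6.009005546569824) [array([ 433.3, -143.2]), array([ 461.7, -150.1]), array([ 459.8, -158.4]), array([ 431.3, -151.9])] [ 446.5 -150.9] [np.float64(8.88626869979183), np.float64(29.19925920048581), np.float64(8.521197473692109), np.float64(29.239800440077556)]
2.904872477167207
-1.7995381927134697
```

View pics/w1c.png

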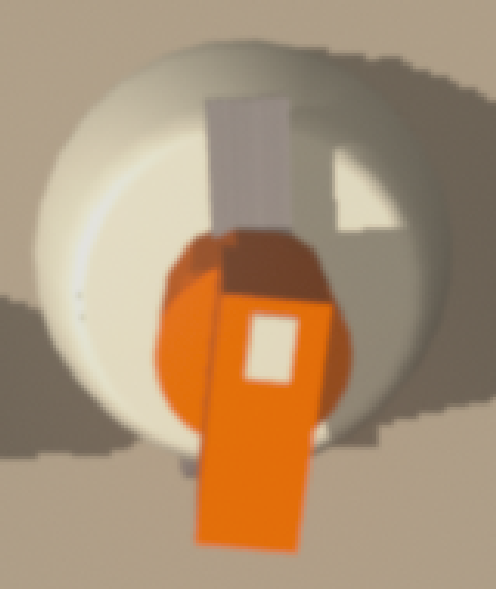

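>>> drive_tool:
  rows:
    - [[0.04,0.3,0,0,0,0.1],[0.07,0.6,0,0,0,0.21],[0.1,0.9,0,0,0,0.32]]

```text
time_s: 2.2
eef_pos: [439.7, -66.3, 399.4]
ee_rot: [-0.0, 0.982, 0.191, 0.0]
force: [-0.0, -0.4, 0.7]
grip_width: 0.999
```

>>> drive_tool:
  rows:
    - [[0.04,0.35,0,0,0,0.11],[0.08,0.7,0,0,0,0.22],[0.12,0.98,0,0,0,0.33]]

```text
time_s: 2.58
eef_pos: [451.9, 31.7, 399.6]
ee_rot: [0.0, 0.899, 0.439, 0.0]
force: [0.2, -1.1, -0.4]
grip_width: 1.0
```

>>> drive_tool:
  rows:
    - [[0.04,0.35,0,0,0,0.11],[0.08,0.7,0,0,0,0.22],[0.12,0.98,0,0,0,0.33]]

```text
time_s: 2.95
eef_pos: [464.4, 129.7, 399.7]
ee_rot: [0.0, 0.755, 0.656, 0.0]
force: [-0.4, -0.7, 0.2]
grip_width: 1.0
```

>>> drive_tool:
  rows:
    - [[0.05,0.45,0,0,0,0.11],[0.1,0.83,0,0,0,0.188],[0.1,0.83,0,0,0,0.188]]

```text
time_s: 3.32
eef_pos: [475.0, 213.3, 399.4]
ee_rot: [0.0, 0.649, 0.761, 0.0]
force: [0.1, -1.5, -0.4]
grip_width: 1.004
```

```bash
python3 - <<'E'
from rig import ctrl, viewer
from h import *
import pickle
np.set_printoptions(precision=2,suppress=True)
s=ctrl.sense();c=viewer.calibration("wrist")
im=viewer.capture("wrist");cv2.imwrite("pics/w2.png",im[:,:,::-1])
print(s["eef_pos"],s["ee_rot"],2*np.arctan2(s["ee_rot"][2],s["ee_rot"][1]),s["joints"])
for a,ct,r,p in blobs(im,(22,150,120),(34,255,255),(150,80,500,400))[:2]:
    b=[onz(c,q,177)[:2] for q in cv2.boxPoints(r)];print(a,r,b,np.mean(b,0))
    for v in (b[0]-b[1],b[2]-b[1]): print(np.linalg.norm(v),np.arctan2(v[1],v[0]))
c1=pickle.load(open("w1.pkl","rb"));print("base",onz(c1,(328,210),15))
t=viewer.calibration("top");print("mark top",onz(t,(389.7,237.5),171))
E
```

```text
[474.95 213.33 399.45] [0.   0.65 0.76 0.  ] 1.7287222560557611 [0.2  0.31 1.52 0.   1.31 0.04]
3828 ((312.4999694824219, 266.4999694824219), (170.99996948242188, 22.999996185302734), 90.0) [array([457.58, 264.1 ]), array([469.47, 265.99]), array([486.14, 164.17]), array([472.33, 161.98])] [471.38 214.06]
12.03486252198002 -2.983944336742211
103.17882547805293 -1.4084438910477424
base [ 431.83 -164.8    15.  ]
mark top [ 448.1  -169.38  171.  ]
```

View pics/w2.png

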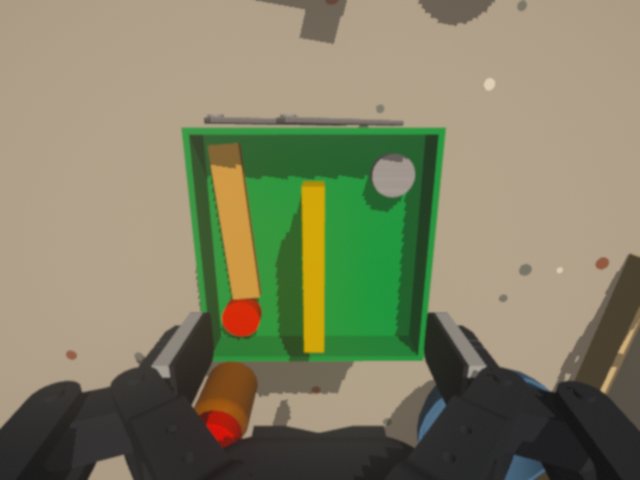

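>>> drive_tool:
  rows:
    - [[-0.02,0,-0.2,0,0,0],[-0.02,0,-0.4,0,0,0],[-0.02,0,-0.6,0,0,0],[-0.02,0,-0.78,0,0,0],[-0.02,0,-0.78,0,0,0]]
  fingers: 0.0

```text
time_s: 4.0
eef_pos: [473.1, 210.8, 320.7]
ee_rot: [-0.0, 0.651, 0.759, -0.001]
force: [-0.7, -0.1, 0.5]
grip_width: 0.5
```

>>> drive_tool:
  rows:
    - [[0,0,0,0,0,0],[0,0,0,0,0,0],[0,0,0,0,0,0],[0,0,0,0,0,0]]
  fingers: -1
  force: 40

```text
time_s: 4.5
eef_pos: [473.0, 210.4, 321.5]
ee_rot: [-0.0, 0.651, 0.759, -0.001]
force: [-2.4, -4.3, 4.6]
grip_width: 0.134
```

```bash
python3 - <<'E'
import numpy as np
ux,uy=np.cos(.157),np.sin(.157)
def f(q): d=105*(np.sin(q-.8727)+.766); return np.array([d*ux,d*uy,105*(np.cos(q-.8727)-.6428)])
qs=np.linspace(0,1.745,21)
for s in (0,10):
    print([[round(float(v)/100,3) for v in f(q)-f(qs[s])] for q in qs[s+1:s+11]])
E
```

```text
[[0.061, 0.01, 0.068], [0.128, 0.02, 0.129], [0.2, 0.032, 0.185], [0.276, 0.044, 0.234], [0.356, 0.056, 0.277], [0.44, 0.07, 0.312], [0.526, 0.083, 0.339], [0.614, 0.097, 0.359], [0.704, 0.111, 0.371], [0.794, 0.126, 0.375]]
[[0.09, 0.014, -0.004], [0.18, 0.029, -0.016], [0.268, 0.042, -0.036], [0.355, 0.056, -0.063], [0.438, 0.069, -0.098], [0.518, 0.082, -0.141], [0.595, 0.094, -0.19], [0.667, 0.106, -0.245], [0.733, 0.116, -0.307], [0.794, 0.126, -0.375]]
```

>>> drive_tool:
  rows:
    - [[0.06,0.01,0.07,0,0,0],[0.13,0.02,0.13,0,0,0],[0.2,0.03,0.185,0,0,0],[0.275,0.045,0.235,0,0,0],[0.355,0.055,0.275,0,0,0],[0.44,0.07,0.31,0,0,0],[0.525,0.085,0.34,0,0,0],[0.615,0.095,0.36,0,0,0],[0.705,0.11,0.37,0,0,0],[0.795,0.125,0.375,0,0,0]]

```text
time_s: 5.75
eef_pos: [553.2, 223.1, 359.2]
ee_rot: [0.0, 0.651, 0.759, -0.001]
force: [-0.3, 0.1, 1.1]
grip_width: 0.135
```

>>> drive_tool:
  rows:
    - [[0.09,0.015,-0.005,0,0,0],[0.18,0.03,-0.015,0,0,0],[0.27,0.04,-0.035,0,0,0],[0.355,0.055,-0.065,0,0,0],[0.44,0.07,-0.1,0,0,0],[0.52,0.08,-0.14,0,0,0],[0.595,0.095,-0.19,0,0,0],[0.665,0.105,-0.245,0,0,0],[0.735,0.115,-0.31,0,0,0],[0.795,0.125,-0.375,0,0,0]]

```text
time_s: 7.0
eef_pos: [632.8, 235.7, 320.9]
ee_rot: [-0.001, 0.651, 0.759, -0.002]
force: [-20.6, -2.1, 17.7]
grip_width: 0.134
```

>>> drive_tool:
  rows:
    - [[0,0,0,0,0,0],[0,0,-0.01,0,0,0],[0,0,-0.01,0,0,0]]
  fingers: 0.0

```text
time_s: 7.38
eef_pos: [632.9, 235.6, 320.3]
ee_rot: [-0.0, 0.651, 0.759, -0.002]
force: [0.1, -0.5, 0.3]
grip_width: 0.499
```

>>> drive_tool:
  rows:
    - [[0,0,0.2,0,0,0],[0,0,0.5,0,0,0],[0,0,0.75,0,0,0],[0,0,0.75,0,0,0]]

```text
time_s: 7.88
eef_pos: [632.9, 235.6, 397.5]
ee_rot: [0.001, 0.651, 0.759, 0.0]
force: [0.3, -0.3, -0.9]
grip_width: 0.501
```

```bash
python3 - <<'E'
from rig import ctrl, viewer
import cv2
im=viewer.capture("scene");cv2.imwrite("pics/s3.png",im[:,:,::-1])
print(ctrl.sense()["joints"])
E
```

```text
[ 0.18344141  0.66785381  0.97737979 -0.00169405  1.49768766  0.03075288]
```

View pics/s3.png

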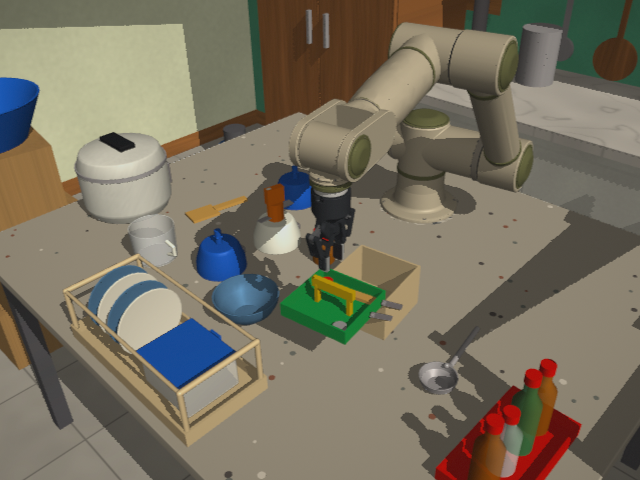

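Tray is at its open stop (scene (335,305)), the compartment is exposed, and nothing else has moved. Back to the hub.

>>> drive_tool:
  rows:
    - [[-0.15,-0.28,0,0,0,-0.09],[-0.3,-0.58,0,0,0,-0.19],[-0.45,-0.88,0,0,0,-0.29]]
  fingers: 0.4

```text
time_s: 8.3
eef_pos: [587.2, 146.7, 394.0]
ee_rot: [-0.001, 0.807, 0.59, -0.002]
force: [1.0, -0.3, -0.2]
grip_width: 0.698
```

>>> drive_tool:
  rows:
    - [[-0.17,-0.32,0,0,0,-0.1],[-0.34,-0.64,0,0,0,-0.2],[-0.5,-0.96,0,0,0,-0.3]]

```text
time_s: 8.68
eef_pos: [536.3, 49.7, 392.6]
ee_rot: [-0.001, 0.924, 0.383, -0.003]
force: [0.9, -0.8, -0.3]
grip_width: 0.702
```

>>> drive_tool:
  rows:
    - [[-0.17,-0.32,0,0,0,-0.1],[-0.34,-0.64,0,0,0,-0.2],[-0.5,-0.96,0,0,0,-0.3]]

```text
time_s: 9.05
eef_pos: [485.4, -47.2, 391.4]
ee_rot: [-0.002, 0.988, 0.154, -0.003]
force: [-0.1, -0.8, 0.0]
grip_width: 0.699
```

>>> drive_tool:
  rows:
    - [[-0.17,-0.32,0,0,0,-0.1],[-0.34,-0.64,0,0,0,-0.2],[-0.48,-0.96,0,0,0,-0.3]]

```text
time_s: 9.43
eef_pos: [436.5, -144.0, 390.2]
ee_rot: [-0.004, 0.997, -0.083, -0.003]
force: [0.0, 1.0, 0.5]
grip_width: 0.702
```

>>> drive_tool:
  rows:
    - [[-0.06,-0.2,0,0,0,-0.025],[-0.06,-0.2,0,0,0,-0.025],[-0.06,-0.2,0,0,0,-0.025]]

```text
time_s: 9.8
eef_pos: [430.6, -163.5, 389.6]
ee_rot: [-0.004, 0.995, -0.102, -0.004]
force: [0.1, -0.7, 0.1]
grip_width: 0.7
```

```bash
cat >> h.py <<'E'
from scipy.spatial.transform import Rotation as R
def turnto(q,yaw):
    a=R.from_quat([q[1],q[2],q[3],q[0]]);d=R.from_quat([np.cos(yaw/2),np.sin(yaw/2),0,0])
    return (d*a.inv()).as_rotvec()/(np.pi/2)
E
python3 - <<'E'
from rig import ctrl, viewer
from h import *
np.set_printoptions(precision=3,suppress=True)
s=ctrl.sense();c=viewer.calibration("wrist")
im=viewer.capture("wrist");cv2.imwrite("pics/w4.png",im[:,:,::-1])
print(s["eef_pos"],s["joints"],turnto(s["ee_rot"],-.205))
for a,ct,r,p in blobs(im,(5,150,225),(18,255,255),(250,150,420,360))[:1]:
    b=[onz(c,q,171)[:2] for q in cv2.boxPoints(r)];print(a,r,b,np.mean(b,0))
    for v in (b[0]-b[1],b[2]-b[1]): print(np.linalg.norm(v),np.arctan2(v[1],v[0]))
cv2.imwrite("pics/w4c.png",cv2.resize(im[130:370,240:420],None,fx=2.5,fy=2.5,interpolation=cv2.INTER_NEAREST)[:,:,::-1])
E
```

```text
[ 430.6   -163.52   389.604] [-0.619  0.186  1.703  0.003  1.263  1.156] [-0.005 -0.004 -0.   ]
3030 ((315.2558288574219, 268.3251647949219), (50.238765716552734, 89.91673278808594), 1.9091525077819824) [array([ 410.61 , -139.766]), array([ 462.049, -153.44 ]), array([ 455.776, -179.332]), array([ 403.777, -167.836])] [ 433.053 -160.094]
53.22467573254655 2.881777711639508
26.64181535398648 -1.808479314775163
```

View pics/w4c.png

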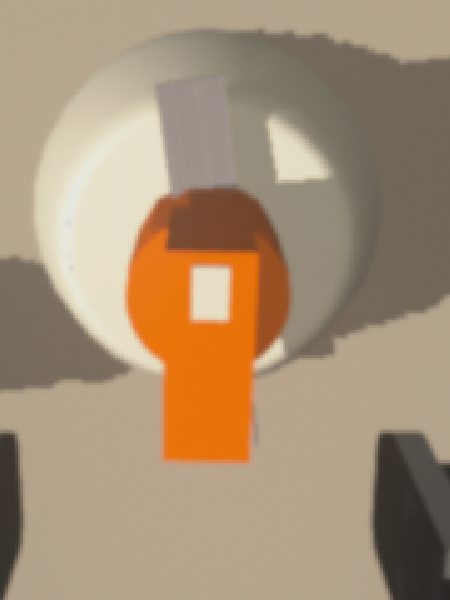

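```bash
python3 - <<'E'
from rig import viewer
from h import *
c=viewer.calibration("wrist")
P=np.array([onz(c,p,171)[:2] for p in [(306,230),(343.2,230),(340,314.4),(305.6,314.4)]]);print(P.round(1),P.mean(0).round(1))
v=(P[0]+P[1]-P[2]-P[3]);print(np.arctan2(v[1],v[0]))
E
```

```text
[[ 456.6 -159.9]
 [ 452.6 -179.3]
 [ 403.5 -168.3]
 [ 407.5 -148.9]] [ 430.1 -164.1]
-0.2199262668874761
```

>>> drive_tool:
  rows:
    - [[-0.005,-0.005,-0.25,-0.005,-0.004,-0.003],[-0.005,-0.005,-0.55,-0.005,-0.004,-0.003],[-0.005,-0.005,-0.8,-0.005,-0.004,-0.003],[-0.005,-0.005,-0.805,-0.005,-0.004,-0.003]]

```text
time_s: 10.35
eef_pos: [430.2, -163.1, 308.1]
ee_rot: [-0.001, 0.995, -0.104, -0.001]
force: [0.1, 0.4, 0.5]
grip_width: 0.701
```

>>> drive_tool:
  rows:
    - [[0,0,0,0,0,0],[0,0,0,0,0,0],[0,0,0,0,0,0],[0,0,0,0,0,0]]
  fingers: -1
  force: 80

```text
time_s: 10.85
eef_pos: [430.3, -163.3, 309.0]
ee_rot: [-0.0, 0.995, -0.104, -0.001]
force: [-1.8, -2.0, 7.5]
grip_width: 0.228
```

```bash
python3 - <<'E'
from rig import ctrl, viewer
from h import *
np.set_printoptions(precision=3,suppress=True)
s=ctrl.sense();print(s,turnto(s["ee_rot"],-.21))
im=viewer.capture("scene");cv2.imwrite("pics/s5.png",cv2.resize(im[120:300,190:430],None,fx=3,fy=3,interpolation=cv2.INTER_CUBIC)[:,:,::-1])
E
```

```text
{'time_s': 10.85, 'joints': array([-0.618,  0.278,  1.816,  0.   ,  1.049,  1.16 ]), 'dq': array([ 0.002,  0.001, -0.001,  0.001, -0.004, -0.002]), 'tau': array([  1.174, -33.302, -20.554,   0.646,  -0.061,  -0.005]), 'eef_pos': array([ 430.283, -163.311,  309.007]), 'ee_rot': array([-0.   ,  0.995, -0.104, -0.001]), 'force': array([-1.826, -2.043,  7.457]), 'wrist_torque': array([-0.49 ,  0.309, -0.005]), 'grip_width': 0.22848219111442344} [-0.001 -0.001 -0.002]
```

View pics/s5.png

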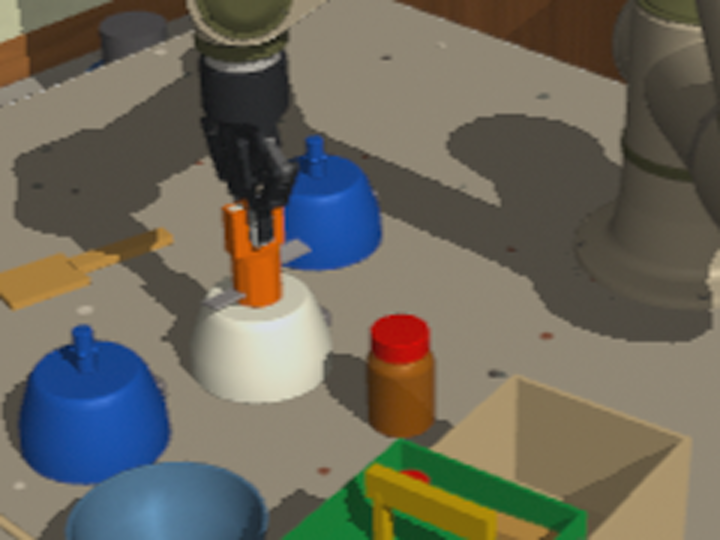

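The wing is taken and the width of 19.4 mm matches 20 mm. Starting the twist.

>>> drive_tool:
  rows:
    - [[0,0,0,0,0,0.05],[0,0,0,0,0,0.15],[0,0,0.003,0,0,0.25],[0,0,0.009,0,0,0.35],[0,0,0.015,0,0,0.45],[0,0,0.021,0,0,0.55],[0,0,0.027,0,0,0.65],[0,0,0.033,0,0,0.75]]

```text
time_s: 11.9
eef_pos: [430.2, -163.7, 312.2]
ee_rot: [0.0, 0.883, 0.469, -0.001]
force: [-0.2, -4.0, -4.1]
grip_width: 0.222
```

>>> drive_tool:
  rows:
    - [[0,0,0.006,0,0,0.1],[0,0,0.012,0,0,0.2],[0,0,0.018,0,0,0.3],[0,0,0.024,0,0,0.4],[0,0,0.03,0,0,0.5],[0,0,0.036,0,0,0.6],[0,0,0.042,0,0,0.7],[0,0,0.048,0,0,0.8],[0,0,0.05,0,0,0.88]]

```text
time_s: 13.02
eef_pos: [430.1, -163.8, 317.1]
ee_rot: [0.001, 0.38, 0.925, -0.001]
force: [-0.9, -1.8, -0.9]
grip_width: 0.226
```

```bash
python3 - <<'E'
from rig import ctrl, viewer
from h import *
np.set_printoptions(precision=3,suppress=True)
s=ctrl.sense();print(s["joints"],s["wrist_torque"],s["force"])
im=viewer.capture("scene");cv2.imwrite("pics/s6.png",cv2.resize(im[120:270,200:350],None,fx=4,fy=4,interpolation=cv2.INTER_CUBIC)[:,:,::-1])
E
```

```text
[-0.619  0.267  1.807 -0.001  1.066 -1.41 ] [-0.421  0.063 -0.129] [-0.907 -1.847 -0.939]
```

View pics/s6.png

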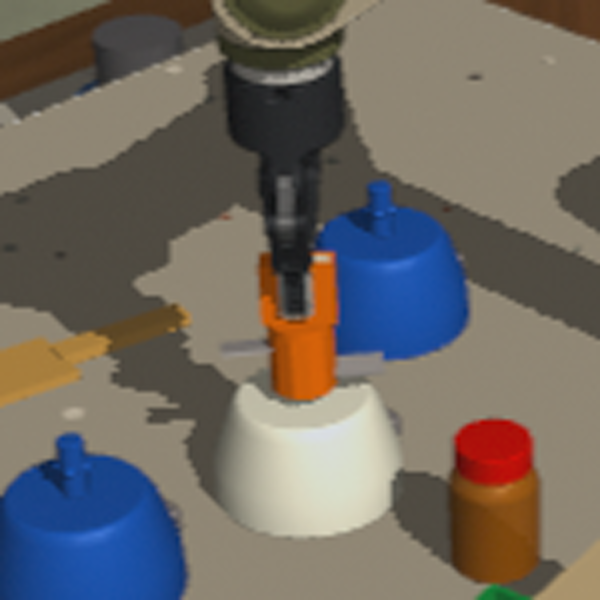

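The hub turned with the gripper (white mark now toward (322,258) in the crop) and is rising, with low force. Twisting back.

>>> drive_tool:
  rows:
    - [[0,0,0,0,0,-0.05],[0,0,0.004,0,0,-0.15],[0,0,0.01,0,0,-0.25],[0,0,0.016,0,0,-0.35],[0,0,0.022,0,0,-0.45],[0,0,0.028,0,0,-0.55],[0,0,0.034,0,0,-0.65],[0,0,0.04,0,0,-0.75],[0,0,0.045,0,0,-0.84]]

```text
time_s: 14.2
eef_pos: [430.2, -163.7, 321.8]
ee_rot: [0.0, 0.868, 0.497, -0.001]
force: [-0.0, 0.4, -0.6]
grip_width: 0.224
```

>>> drive_tool:
  rows:
    - [[0,0,0.006,0,0,-0.1],[0,0,0.012,0,0,-0.2],[0,0,0.018,0,0,-0.3],[0,0,0.024,0,0,-0.4],[0,0,0.03,0,0,-0.5],[0,0,0.036,0,0,-0.6],[0,0,0.042,0,0,-0.7],[0,0,0.048,0,0,-0.8],[0,0,0.05,0,0,-0.84]]

```text
time_s: 15.32
eef_pos: [430.2, -163.7, 326.9]
ee_rot: [-0.0, 0.99, -0.142, -0.001]
force: [0.3, -2.0, -0.7]
grip_width: 0.221
```

>>> drive_tool:
  rows:
    - [[0,0,0.004,0,0,-0.08],[0,0,0.01,0,0,-0.18],[0,0,0.016,0,0,-0.28],[0,0,0.022,0,0,-0.38],[0,0,0.028,0,0,-0.48],[0,0,0.034,0,0,-0.58],[0,0,0.04,0,0,-0.68],[0,0,0.046,0,0,-0.78]]

```text
time_s: 16.32
eef_pos: [430.2, -163.5, 331.7]
ee_rot: [-0.001, 0.726, -0.688, -0.0]
force: [0.2, 0.6, -0.2]
grip_width: 0.224
```

>>> drive_tool:
  rows:
    - [[0,0,0.01,0,0,0.05],[0,0,0.025,0,0,0.15],[0,0,0.05,0,0,0.25],[0,0,0.12,0,0,0.35],[0,0,0.25,0,0,0.45],[0,0,0.4,0,0,0.55],[0,0,0.55,0,0,0.65],[0,0,0.7,0,0,0.7]]

```text
time_s: 17.32
eef_pos: [430.1, -163.3, 402.0]
ee_rot: [-0.001, 0.978, -0.206, -0.001]
force: [0.2, 0.1, -0.2]
grip_width: 0.224
```

```bash
python3 - <<'E'
from rig import ctrl, viewer
from h import *
im=viewer.capture("scene");cv2.imwrite("pics/s7.png",cv2.resize(im[100:340,190:430],None,fx=2.5,fy=2.5,interpolation=cv2.INTER_CUBIC)[:,:,::-1])
E
```

```text
(no output)
```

View pics/s7.png

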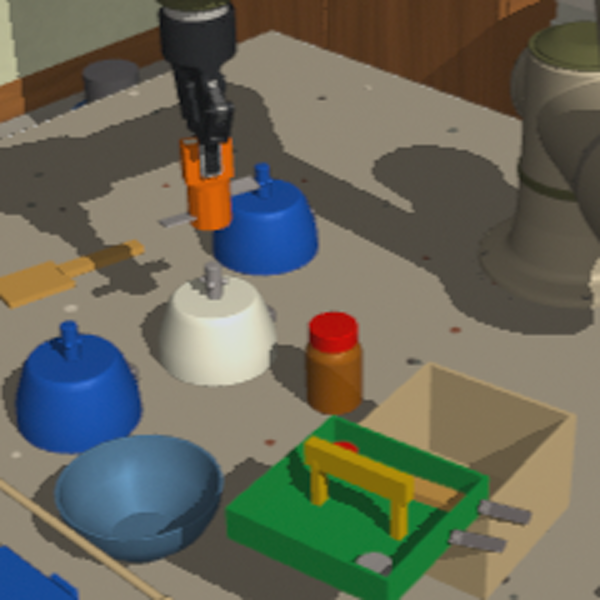

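The hub hangs upright and free, and the spindle is bare and seated on the white base (crop (212,280)). Carrying it to the box.

>>> drive_tool:
  rows:
    - [[0.02,0.2,0,0,0,0.02],[0.05,0.5,0,0,0,0.06],[0.08,0.8,0,0,0,0.1],[0.1,0.95,0,0,0,0.12]]

```text
time_s: 17.88
eef_pos: [440.2, -67.2, 403.5]
ee_rot: [-0.001, 0.994, -0.112, -0.0]
force: [-0.4, -0.7, -1.2]
grip_width: 0.226
```

>>> drive_tool:
  rows:
    - [[0.03,0.3,0,0,0,0.03],[0.06,0.6,0,0,0,0.06],[0.11,0.95,0,0,0,0.1]]

```text
time_s: 18.25
eef_pos: [451.3, 28.4, 403.3]
ee_rot: [-0.001, 0.999, -0.034, -0.0]
force: [0.5, 0.0, -1.6]
grip_width: 0.223
```

>>> drive_tool:
  rows:
    - [[0.03,0.3,0,0,0,0.03],[0.06,0.6,0,0,0,0.06],[0.11,0.95,0,0,0,0.1]]

```text
time_s: 18.62
eef_pos: [462.5, 124.0, 403.1]
ee_rot: [-0.001, 0.999, 0.044, -0.001]
force: [0.1, -0.2, -2.4]
grip_width: 0.223
```

>>> drive_tool:
  rows:
    - [[0.05,0.3,0,0,0,0.03],[0.08,0.6,0,0,0,0.05],[0.11,0.9,0,0,0,0.05],[0.11,0.9,0,0,0,0.05]]

```text
time_s: 19.12
eef_pos: [473.6, 215.1, 402.5]
ee_rot: [-0.001, 0.997, 0.083, -0.001]
force: [0.3, -0.7, -1.6]
grip_width: 0.231
```

```bash
python3 - <<'E'
from rig import ctrl, viewer
from h import *
np.set_printoptions(precision=3,suppress=True)
s=ctrl.sense();print(s["eef_pos"],s["joints"],turnto(s["ee_rot"],.157))
im=viewer.capture("top");cv2.imwrite("pics/t8.png",cv2.resize(im[120:320,140:410],None,fx=2.9,fy=2.9,interpolation=cv2.INTER_CUBIC)[:,:,::-1])
im=viewer.capture("wrist");cv2.imwrite("pics/w8.png",im[:,:,::-1])
c=viewer.calibration("wrist")
E
```

```text
[473.592 215.111 402.481] [0.201 0.304 1.515 0.002 1.324 1.604] [-0.001 -0.001 -0.006]
```

View pics/t8.png

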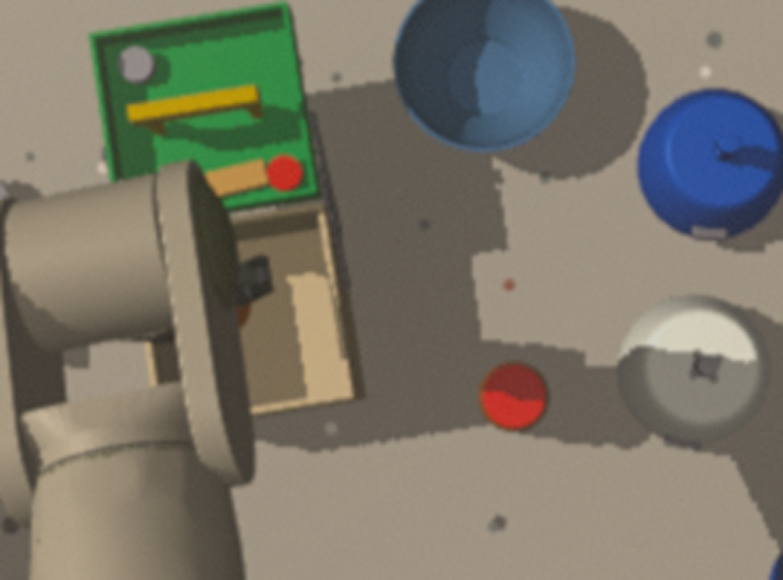

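View pics/w8.png

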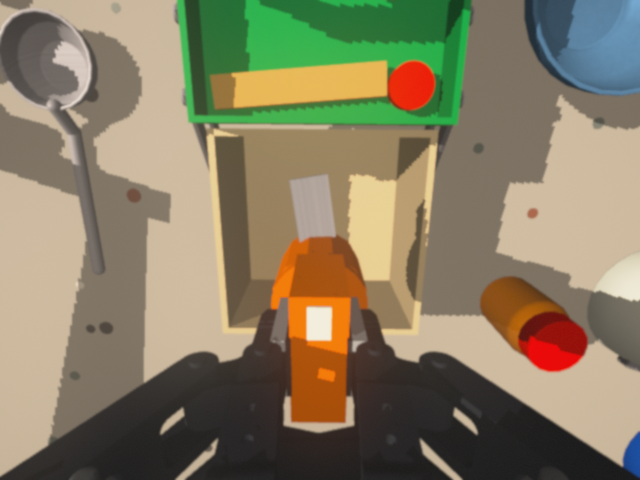

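```bash
python3 - <<'E'
from rig import ctrl, viewer
from h import *
np.set_printoptions(precision=1,suppress=True)
c=viewer.calibration("wrist")
P=np.array([onz(c,p,108)[:2] for p in [(209,127),(438,128),(418,333),(224,333)]]);print(P,P.mean(0),np.linalg.norm(P-np.roll(P,1,0),axis=1))
E
```

```text
[[539.3 302. ]
 [564.7 146.2]
 [406.5 120.4]
 [380.3 277.7]] [472.7 211.6] [160.9 157.9 160.2 159.5]
```

>>> drive_tool:
  rows:
    - [[-0.01,-0.03,-0.2,0,0,0],[-0.01,-0.03,-0.45,0,0,0],[-0.01,-0.03,-0.7,0,0,0],[-0.01,-0.03,-0.95,0,0,0]]

```text
time_s: 19.73
eef_pos: [472.7, 209.5, 307.0]
ee_rot: [-0.0, 0.997, 0.081, -0.001]
force: [-0.0, -0.2, -1.3]
grip_width: 0.223
```

>>> drive_tool:
  rows:
    - [[0,0,-0.2,0,0,0],[0,0,-0.4,0,0,0],[0,0,-0.52,0,0,0],[0,0,-0.6,0,0,0],[0,0,-0.63,0,0,0],[0,0,-0.64,0,0,0]]

```text
time_s: 20.48
eef_pos: [472.8, 209.5, 243.3]
ee_rot: [-0.0, 0.997, 0.081, -0.001]
force: [-0.1, 0.3, -1.1]
grip_width: 0.221
```

Slowly down to contact.

>>> drive_tool:
  rows:
    - [[0,0,-0.01,0,0,0],[0,0,-0.02,0,0,0],[0,0,-0.03,0,0,0],[0,0,-0.035,0,0,0]]

```text
time_s: 20.98
eef_pos: [472.8, 209.5, 239.7]
ee_rot: [-0.0, 0.997, 0.081, -0.001]
force: [0.2, -0.1, -1.2]
grip_width: 0.225
```

>>> drive_tool:
  rows:
    - [[0,0,-0.007,0,0,0],[0,0,-0.012,0,0,0],[0,0,-0.012,0,0,0]]

```text
time_s: 21.35
eef_pos: [472.9, 209.5, 239.0]
ee_rot: [-0.0, 0.997, 0.081, -0.0]
force: [-1.9, -0.6, 4.6]
grip_width: 0.227
```

Contact at TCP 239, exactly as computed. Releasing.

>>> drive_tool:
  rows:
    - [[0,0,0,0,0,0],[0,0,0,0,0,0],[0,0,0,0,0,0],[0,0,0,0,0,0]]
  fingers: 0.1

```text
time_s: 21.85
eef_pos: [472.9, 209.5, 239.0]
ee_rot: [-0.0, 0.997, 0.081, -0.0]
force: [-0.1, -0.5, 0.5]
grip_width: 0.548
```

>>> drive_tool:
  rows:
    - [[0,0,0.15,0,0,0],[0,0,0.4,0,0,0],[0,0,0.7,0,0,0],[0,0,0.95,0,0,0]]

```text
time_s: 22.35
eef_pos: [472.8, 209.5, 336.2]
ee_rot: [-0.001, 0.997, 0.082, 0.001]
force: [-0.4, 0.1, -0.0]
grip_width: 0.551
```

>>> drive_tool:
  rows:
    - [[0,0,0.3,0,0,0],[0,0,0.65,0,0,0],[0,0,0.65,0,0,0]]

```text
time_s: 22.72
eef_pos: [472.7, 209.6, 404.6]
ee_rot: [-0.001, 0.997, 0.082, 0.004]
force: [0.7, -0.6, -0.1]
grip_width: 0.552
```

```bash
python3 - <<'E'
from rig import ctrl, viewer
from h import *
np.set_printoptions(precision=3,suppress=True)
s=ctrl.sense();print(s["time_s"],s["eef_pos"],s["joints"],turnto(s["ee_rot"],1.727))
c=viewer.calibration("wrist")
im=viewer.capture("wrist");cv2.imwrite("pics/w9.png",im[:,:,::-1])
E
```

```text
22.725 [472.695 209.567 404.576] [0.19  0.294 1.523 0.001 1.317 1.598] [-0.005  0.002  0.995]
```

View pics/w9.png

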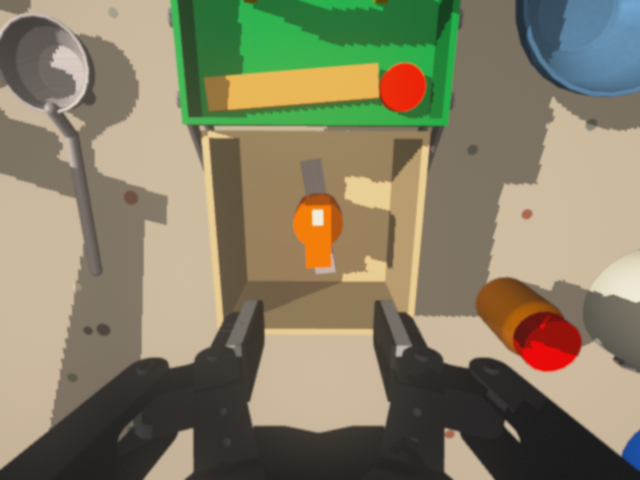

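The hub stands upright mid-compartment (wrist (318,222)). Going to the handle.

>>> drive_tool:
  rows:
    - [[0.15,0.03,0,0,0,0.11],[0.3,0.06,0,0,0,0.22],[0.45,0.09,0,0,0,0.33],[0.6,0.11,0,0,0,0.44],[0.8,0.13,0,0,0,0.55]]
  fingers: 0.0

```text
time_s: 23.4
eef_pos: [552.9, 222.6, 401.9]
ee_rot: [-0.002, 0.87, 0.494, 0.001]
force: [-1.1, 0.1, 0.9]
grip_width: 0.499
```

>>> drive_tool:
  rows:
    - [[0.2,0.03,0,0,0,0.11],[0.4,0.06,0,0,0,0.22],[0.6,0.09,0,0,0,0.33],[0.8,0.13,0,0,0,0.445],[0.8,0.13,0,0,0,0.445]]

```text
time_s: 24.02
eef_pos: [633.4, 235.5, 400.2]
ee_rot: [-0.003, 0.649, 0.761, -0.001]
force: [0.3, -0.6, -0.4]
grip_width: 0.5
```

```bash
python3 - <<'E'
from rig import ctrl, viewer
from h import *
np.set_printoptions(precision=3,suppress=True)
s=ctrl.sense();print(s["time_s"],s["eef_pos"],s["joints"],turnto(s["ee_rot"],1.727))
c=viewer.calibration("wrist")
im=viewer.capture("wrist");cv2.imwrite("pics/w10.png",im[:,:,::-1])
for a,ct,r,p in blobs(im,(22,150,120),(34,255,255),(150,80,500,400))[:2]:
    b=[onz(c,q,177)[:2] for q in cv2.boxPoints(r)];print(a,r,b,np.mean(b,0))
E
```

```text
24.025 [633.378 235.534 400.2  ] [0.183 0.668 0.966 0.003 1.513 0.023] [-0.001 -0.003 -0.002]
3807 ((316.5, 262.5), (171.0, 23.0), 90.0) [array([616.392, 288.916]), array([628.291, 290.833]), array([645.374, 189.516]), array([631.575, 187.257])] [630.408 239.131]
```

View pics/w10.png

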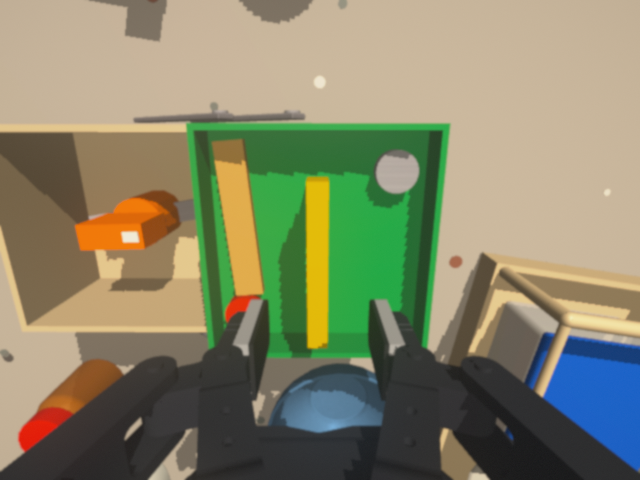

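>>> drive_tool:
  rows:
    - [[-0.01,0.01,-0.2,0,0,0],[-0.01,0.01,-0.4,0,0,0],[-0.01,0.01,-0.6,0,0,0],[-0.01,0.01,-0.79,0,0,0],[-0.01,0.01,-0.79,0,0,0]]

```text
time_s: 24.7
eef_pos: [630.9, 236.5, 320.4]
ee_rot: [-0.004, 0.65, 0.76, -0.002]
force: [-0.8, 0.4, 0.1]
grip_width: 0.498
```

>>> drive_tool:
  rows:
    - [[0,0,0,0,0,0],[0,0,0,0,0,0],[0,0,0,0,0,0],[0,0,0,0,0,0]]
  fingers: -1
  force: 40

```text
time_s: 25.2
eef_pos: [631.4, 236.6, 322.0]
ee_rot: [-0.002, 0.65, 0.76, -0.0]
force: [5.5, 0.8, 2.4]
grip_width: 0.132
```

>>> drive_tool:
  rows:
    - [[-0.06,-0.01,0.07,0,0,0],[-0.13,-0.02,0.13,0,0,0],[-0.2,-0.03,0.185,0,0,0],[-0.275,-0.045,0.235,0,0,0],[-0.355,-0.055,0.275,0,0,0],[-0.44,-0.07,0.31,0,0,0],[-0.525,-0.085,0.34,0,0,0],[-0.615,-0.095,0.36,0,0,0],[-0.705,-0.11,0.37,0,0,0],[-0.795,-0.125,0.375,0,0,0]]

```text
time_s: 26.45
eef_pos: [551.3, 223.9, 359.2]
ee_rot: [-0.002, 0.651, 0.759, -0.001]
force: [1.0, -0.9, -7.6]
grip_width: 0.132
```

>>> drive_tool:
  rows:
    - [[-0.09,-0.015,-0.005,0,0,0],[-0.18,-0.03,-0.015,0,0,0],[-0.27,-0.04,-0.035,0,0,0],[-0.355,-0.055,-0.065,0,0,0],[-0.44,-0.07,-0.1,0,0,0],[-0.52,-0.085,-0.14,0,0,0],[-0.595,-0.1,-0.19,0,0,0],[-0.665,-0.11,-0.245,0,0,0],[-0.73,-0.12,-0.31,0,0,0],[-0.79,-0.13,-0.38,0,0,0]]

```text
time_s: 27.7
eef_pos: [472.2, 211.0, 321.5]
ee_rot: [-0.001, 0.651, 0.759, 0.001]
force: [8.6, 2.2, -5.1]
grip_width: 0.134
```

>>> drive_tool:
  rows:
    - [[0,0,0,0,0,0],[0,0,-0.01,0,0,0],[0,0,-0.01,0,0,0]]
  fingers: 0.0

```text
time_s: 28.08
eef_pos: [472.2, 211.1, 320.9]
ee_rot: [-0.001, 0.651, 0.759, 0.001]
force: [-0.3, -0.6, 0.2]
grip_width: 0.502
```

>>> drive_tool:
  rows:
    - [[0,0,0.2,0,0,0],[0,0,0.5,0,0,0],[0,0,0.8,0,0,0],[0,0,0.8,0,0,0]]

```text
time_s: 28.58
eef_pos: [472.3, 211.2, 403.1]
ee_rot: [-0.0, 0.651, 0.759, 0.003]
force: [0.3, -0.1, 0.3]
grip_width: 0.499
```

```bash
python3 - <<'E'
from rig import ctrl, viewer
from h import *
np.set_printoptions(precision=2,suppress=True)
s=ctrl.sense();print(s["time_s"],s["eef_pos"])
c=viewer.calibration("wrist")
im=viewer.capture("wrist");cv2.imwrite("pics/w11.png",im[:,:,::-1])
for a,ct,r,p in blobs(im,(22,150,120),(34,255,255),(150,80,500,400))[:2]:
    b=[onz(c,q,177)[:2] for q in cv2.boxPoints(r)];print(a,r,np.mean(b,0))
im=viewer.capture("scene");cv2.imwrite("pics/s11.png",im[:,:,::-1])
E
```

```text
28.575 [472.25 211.16 403.07]
3654 ((316.5, 263.5), (169.0, 23.0), 90.0) [471.5  213.76]
```

View pics/w11.png

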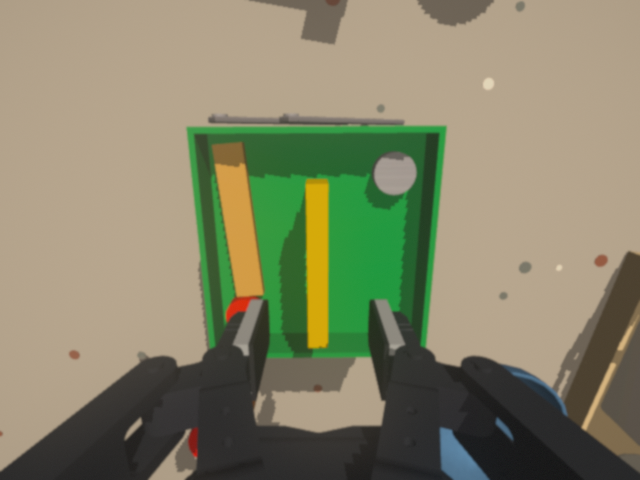

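View pics/s11.png

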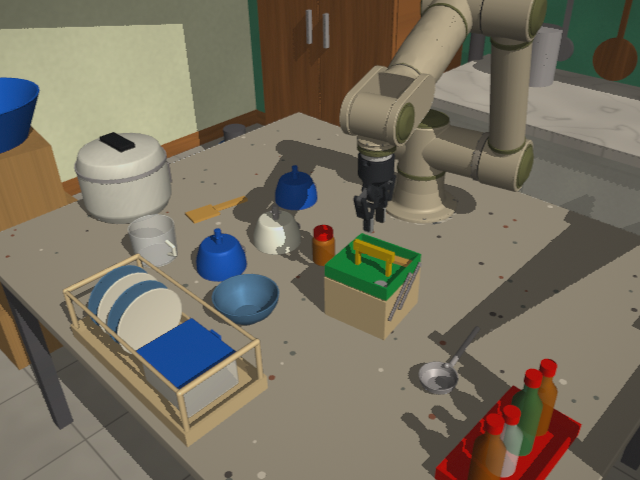

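```bash
python3 - <<'E'
from rig import ctrl
from h import *
for n in ("scene0","s11"):
    sc=cv2.imread(f"pics/{n}.png")[:,:,::-1].copy()
    for nm,lo,hi,bx in [("yellow",(22,150,120),(34,255,255),(320,225,430,300)),("green",(50,100,50),(85,255,255),(320,225,430,310)),("jar",(0,180,100),(3,255,255),(305,220,340,245))]:
        print(n,nm,[(int(a),c.round(1).tolist()) for a,c,_,_ in blobs(sc,lo,hi,bx)[:1]])
s=ctrl.sense();print(s["time_s"],s["force"],abs(s["dq"]).max())
print(ctrl.finish_job())
E
```

```text
scene0 yellow [(573, [373.9, 253.3])]
scene0 green [(2984, [370.4, 268.5])]
scene0 jar [(250, [323.2, 232.3])]
s11 yellow [(588, [374.0, 253.2])]
s11 green [(2986, [370.4, 268.5])]
s11 jar [(99, [322.9, 236.2])]
28.675 [-0.06992899  0.42917366 -0.09927341] 0.01515008072893571
the job is handed in; nothing more can be done
None
```

The job is done and handed in at 28.7 s of the 72 s allowed; no verdict was reported.

- **Tray opened:** I swung the green tray up and over until it pressed on its open stop, at about 27 N.
- **Hub freed:** I twisted the orange hub about 2.57 rad one way and all the way back, rising about 18 mm at roughly 3.8 mm per rad. A further small twist took it to about 23 mm before the clear lift. Vertical wrist force never read over about 4 N upward at the end of any call. The spindle joint cannot be read directly, but a picture afterwards showed the spindle bare and seated on the white base.
- **Hub placed:** I set the hub upright mid-compartment. It touched the floor at exactly the computed height, and the wrist view showed it standing after release.
- **Tray shut:** I swung the tray back and let go. In the last picture the handle and tray are within 0.1 px of where they started, and the arm was clear and at rest.
- **Other things:** The bowl, jar, ladle, paddle and blue look-alikes look unmoved. The jar's cap mask did not match its first reading (99 px against 250, centre 4 px lower). I put this down to the arm's shadow on the cap, because the jar was never touched. I could not pick out the clear chopper bowl separately in the pictures, so I did not check it.

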